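Moisture check on a planed slab

ROBOT

A 7-joint arm with a two-finger parallel gripper is mounted at the origin on the work surface. World frame = base frame: x ahead of the robot, y to its left, z up, the work surface at z = 0. Lengths are in m, angles in rad, forces in N, time in s.
With the tool pointing down it reaches from about 0.35 to 0.775 m from the base axis. Payload 3.1 kg.
Tool frame: the origin (TCP) lies midway between the tips of the shut fingers; the grasp point (between the pads) lies 19 mm behind it; z points along the fingers, y is the direction in which the jaws open and shut (so a half turn about z gives the same grasp; the last joint's range is limited). The gripper opens to 85 mm and grips with 20 to 120 N. Pads are 22 mm wide; open, the fingers measure 114 mm over their backs; the gripper's body (76 mm by 85 mm) begins 54 mm behind the grasp point. The pads swing forward as they close: fully open they stand 13 mm farther back than shut.
Start: joints at [-1.188, 0.311, 0.014, 1.512, -0.004, 1.319, -0.027], TCP at [0.227, 0.501, 0.198] pointing down, gripper open.
Joint ranges: [-2.7, 2.7], [-0.3, 1.91], [-1.27, 1.3], [0.12, 2.57], [-1.44, 4.58], [0.2, 2.03], [-3.05, 3.05]. Speed limits (rad/s): [2.79, 2.79, 3.14, 3.14, 3.14, 3.14, 3.14].

INTERFACE

Orientations are given as a unit quaternion [w, x, y, z].
In Python, from bench import manip gives the robot as it stands.
- The arm moves only by the tool play_rows, never from a script. Its argument "moves" is a list of rows, each a list of 4 numbers: the shift along the world's x, y, z in m, then the turn about the world's z in degrees. A call has 1 to 12 rows; each row shifts and turns the commanded pose from where the row before left it; what a row does not reach is not made up. A row lasts 1/12 s, in which the tool goes at most 41.7 mm and 7.16 degrees, less where a joint would pass 70% of its speed; a pose out of reach is approached as far as the arm can. A call with a gripper value outside its range is refused whole. "claw" is the closure, from 0 (fully open) to 1 (shut), set as the call begins (left out, the last holds). The fingers move at their own pace and stop on an object; "force" is the grip in N (left out, the last holds). Time passes only in rows, so rows that do not move let the fingers close. It gives the time, the measured TCP pose, the force and the opening at its end, in the units of the state.
- manip.observe(): the state, without advancing time (a new reading comes with each control period).
- manip.get_image(name): name is "scene" or "top" or "wrist"; returns the picture (420x560x3 uint8, blue, green, red); there is no depth.
- manip.camera_model(name): a dict with "K" (3x3 intrinsics, pixels), "origin" and "rotation" of the camera in the world; the wrist camera has in their place "hand_eye" (4x4, takes a point from camera to tool coordinates, whose origin is the TCP and whose axes are the flange's). Camera axes: x right, y down, z forward; pixel columns grow to the right and rows downward; lengths in m; the calibration is good to about 2 mm. A picture is of the moment at which its call begins: read the wrist's pose just before it. camera_model takes no time and is no camera call.
- manip.close_job(): hands the job in, once; it reports no verdict.
The state is a dict: "clock": time; "qpos": joint angles; "dq": joint speeds; "joint_torque": joint torques, N m; "tcp_pos": TCP position; "ee_rot": TCP orientation; "force": force on the tool from outside, world axes, zero at the start; "wrist_torque": the same for the moment, N m; "opening": finger opening in m.
Only numpy, scipy, OpenCV 4.12 (cv2) and the standard library are available. Lean on these libraries where they do the work, as an engineer would, in place of code of your own. Each camera call takes 0.05 s, during which the arm holds its last target. There are 200 camera calls.

TASK

First put the orange check block, which is standing on the marked spot of the wooden slab, back into its own slot, the one with the orange label, and let go of it there, standing fully down. Then take the moisture meter out of its holster and hold it upright on the marked spot, one brass foot on each of the two black dots, pressing gently so that its sprung head is pushed about halfway in, never all the way. Finish while still holding the meter there in the gripper; do not disturb the other things.

Things in the scene. Friction and masses are not known exactly. Their poses are not given: they have to be found in the camera images.
- orange_block: orange check block (loose, about 0.15 kg), 60 mm long (its x), 36 mm wide (its y), 45 mm high; plain upright block with two small flat brass studs in its top. Origin: centre of the underside, z up. At the start it stands on the marked spot, at any yaw within about 0.6 rad of the mark's, hiding most of the mark.
- slot_orange: the orange block's slot: wooden holder fixed to the bench: open pocket 66 x 42 mm inside (x, y), walls 6 mm, floor 6 mm and rims 16 mm above the bench (10 mm deep); a block stands in it along x with 3 mm play each side. On the +y side a 22 mm wide, 15 mm high ledge with a flat orange label. Origin: pocket centre, on the bench; z up. Empty at the start.
- slot_yellow: the yellow slot: wooden holder fixed to the bench: open pocket 66 x 42 mm inside (x, y), walls 6 mm, floor 6 mm and rims 16 mm above the bench (10 mm deep); a block stands in it along x with 3 mm play each side. On the +y side a 22 mm wide, 15 mm high ledge with a flat yellow label. Origin: pocket centre, on the bench; z up. It holds the yellow block.
- slot_blue: the blue slot: wooden holder fixed to the bench: open pocket 66 x 42 mm inside (x, y), walls 6 mm, floor 6 mm and rims 16 mm above the bench (10 mm deep); a block stands in it along x with 3 mm play each side. On the +y side a 22 mm wide, 15 mm high ledge with a flat blue label. Origin: pocket centre, on the bench; z up. Empty, and it stays empty. The slots stand in any order.
- slab: light wooden slab with dark edges, fixed to the bench, 180 x 220 mm (x, y), 40 mm thick. Origin: centre of its underside; the flat level top is 40 mm above.
- mark: the marked spot, a round white patch on the slab's top (no thickness): two black dots, 12 mm across, at x = +14 and -14 mm of its origin, on a 90 mm black line along its x, inside a 64 mm blue ring. Origin: midway between the dots, on the slab's top face; z up.
- meter: moisture meter (loose, about 0.2 kg), upright in the holster at the start. Grey case 48 mm wide (its x), 30 mm thick (its y), red band, display; case from 22 to 150 mm above the origin (z, up when upright). Grip it across the 30 mm, over 70 mm above the origin. Origin: midway between the feet's tips with the head fully out. Either foot may go on either dot.
- head (a joint): how far the meter's sprung head is pushed into the case, m: 0 fully out, 0.014 fully in; a straight spring of 500 N/m with no preload (halfway, 0.007, is 3.5 N).
- head_tip (a point): point midway between the tips of the two brass feet (8 mm in diameter, at x = +14 and -14 mm of the meter) under the sprung black head; moves with the head.
- holster: black upright sleeve on an 85 x 77 mm, 6 mm high steel foot, fixed to the bench. Mouth 53 x 35 mm (x, y), 75 mm above the bench, walls 6 mm. The meter's case rests on ledges inside, 32 mm above the bench, axes along the holster's, 2.5 mm play; its top is 160 mm above the bench, its feet hang free at 10 mm. Lift it straight out. Origin: centre, on the bench.
- yellow_block: yellow check block (loose), standing in the yellow slot; leave it alone. 60 mm long (its x), 36 mm wide (its y), 45 mm high; plain upright block with two small flat brass studs in its top. Origin: centre of the underside, z up.
- sanding_block: sanding block, cork face down, 110 x 60 x 27 mm (loose); leave it alone. Origin: centre of the underside.
- glue: red glue bottle, 52 mm in diameter, 160 mm high (loose), standing; leave it alone. Origin: centre of the underside.
- tin: steel tin with a blue label, 80 mm in diameter, 90 mm high (loose), standing; leave it alone. Origin: centre of the underside.
Things that resemble listed ones, but are neither listed nor needed, are in the scene too. What is shaped like the slot_orange but turquoise is not meant.

How it is judged:
On the way, in this order (a step that is already met when the one before it is completed fails the run):
1. the orange block stands fully down in the orange slot, released (x of orange_block in the frame of slot_orange between -0.006 and 0.006 m and y of orange_block in the frame of slot_orange between -0.006 and 0.006 m and z of orange_block in the frame of slot_orange between -0.0095 and 0.0095 m and angle between orange_block's own z axis and vertical below 0.08 rad and contact force between the fingers and orange_block below 0.1 N and linear speed of orange_block below 0.02 m/s), for 0.2 s.
2. the meter is held in the fingers, clear of its holster (contact force between the fingers and meter above 2 N and contact force between meter and holster below 0.05 N and z of meter in the frame of holster above 0.06 m), for 0.1 s.
At the end, for the whole second after the job is handed in: Meter held in the fingers, still, upright (0.10 rad), head pushed in 3-11 mm, 1.5-5.5 N on the slab, feet centred on the mark within 6 mm and along its line within 0.16 rad; orange block untouched in the orange slot, within 6 mm of its centre each way and 3.5 mm of its floor (x of orange_block in the frame of slot_orange between -0.006 and 0.006 m and y of orange_block in the frame of slot_orange between -0.006 and 0.006 m and z of orange_block in the frame of slot_orange between -0.0095 and 0.0095 m and angle between orange_block's own z axis and vertical below 0.08 rad and contact force between meter and slab between 1.5 and 5.5 N and value of joint head between 0.003 and 0.011 m and contact force between the fingers and meter above 2 N and horizontal distance between head_tip and mark below 0.006 m and angle between meter's own z axis and vertical below 0.1 rad and angle between the x axis of meter and the x axis of mark, either way round below 0.16 rad and linear speed of meter below 0.01 m/s and contact force between meter and holster below 0.05 N and contact force between meter and orange_block below 0.05 N and contact force between the fingers and orange_block below 0.1 N); the arm keeps its last pose, push and grip.
It fails at once if the meter is pushed too hard onto the slab (more than 12 N) or its head is driven all the way in (contact force between meter and slab above 12 N or value of joint head above 0.0138 m).
It fails at once if another thing (yellow block, sanding block, glue bottle, tin) is shifted by more than 20 mm or tipped over (distance of any of yellow_block, sanding_block, glue, tin from where it was at the start of the episode above 0.02 m or angle between any of yellow_block, sanding_block, glue, tin's own z axis and vertical above 0.5 rad).
It also fails if it takes over 58 s, if anything falls off the work surface, if the arm or the gripper's body presses on something with over 40 N, if the wrist force passes 120 N, or if a joint passes its speed limit or range.

## Working session

There is one attempt and no reset: what is moved stays moved. The work goes in short steps, Python scripts to look and compute and a tool call to move; the robot and the scene stay as the last step left them, time stands still between calls to the robot, and variables do not carry over. Pictures are saved under pics/ and viewed, about 8 in all and at most 12, crops included, and the job is handed in when it is done.

Besides the shell and the picture viewer there is one more tool, called after "Request:" as a command line: name --pt "numbers of a row" for each row, then --argument value for the rest. play_rows: Moves the arm, as the interface text tells. Its arguments: {"type":"object","properties":{"moves":{"type":"array","items":{"type":"array","items":{"type":"number"}}},"claw":{"type":"number"},"force":{"type":"number"}},"required":["moves"]}

```bash
mkdir -p pics
python3 - <<'E'
from bench import manip
import cv2,json,numpy as np
np.set_printoptions(precision=4,suppress=True)
for n in("top","scene"):
    cv2.imwrite(f"pics/{n}0.png",manip.get_image(n))
for n in("top","scene","wrist"):
    print(n,manip.camera_model(n))
print(manip.observe())
E
```

```text
top {'K': array([[493.9871,   0.    , 276.6192],
       [  0.    , 493.9871, 211.3734],
       [  0.    ,   0.    ,   1.    ]]), 'origin': array([0.4868, 0.0584, 1.1874]), 'rotation': array([-0.0194,  0.716 , -0.6969,  0.0378])}
scene {'K': array([[421.2816,   0.    , 282.397 ],
       [  0.    , 421.2816, 210.6084],
       [  0.    ,   0.    ,   1.    ]]), 'origin': array([1.252 , 0.3946, 0.7366]), 'rotation': array([-0.1972,  0.472 ,  0.7842, -0.3512])}
wrist {'K': array([[312.562 ,   0.    , 282.808 ],
       [  0.    , 312.562 , 216.6006],
       [  0.    ,   0.    ,   1.    ]]), 'hand_eye': array([[ 0.0002, -0.9611, -0.2763,  0.0709],
       [ 1.    ,  0.0002, -0.    ,  0.001 ],
       [ 0.0001, -0.2763,  0.9611, -0.176 ],
       [ 0.    ,  0.    ,  0.    ,  1.    ]])}
{'clock': 0.1, 'qpos': array([-1.1877,  0.3116,  0.014 ,  1.5129, -0.0044,  1.3192, -0.0272]), 'dq': array([ 0.0009, -0.0007, -0.0012, -0.0048,  0.    , -0.0006, -0.0026]), 'joint_torque': array([  0.0007, -38.0852,   0.1468, -23.1238,   0.0124,   0.0081,
        -0.    ]), 'tcp_pos': array([0.2263, 0.5004, 0.1974]), 'ee_rot': array([-0.0002,  0.2108,  0.9775, -0.0011]), 'force': array([-0.4849, -0.34  ,  0.3558]), 'wrist_torque': array([-0.0483,  0.0232, -0.0271]), 'opening': 0.08541514295110546}
```

View pics/top0.png

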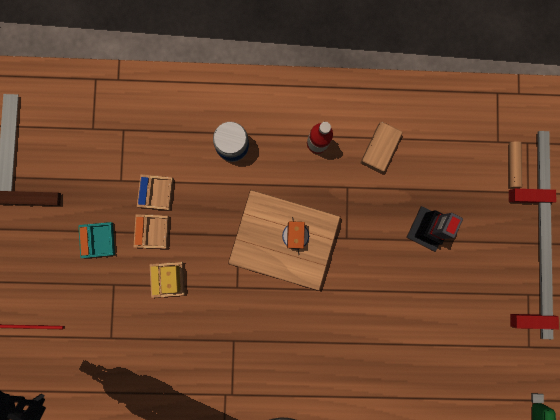

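View pics/scene0.png

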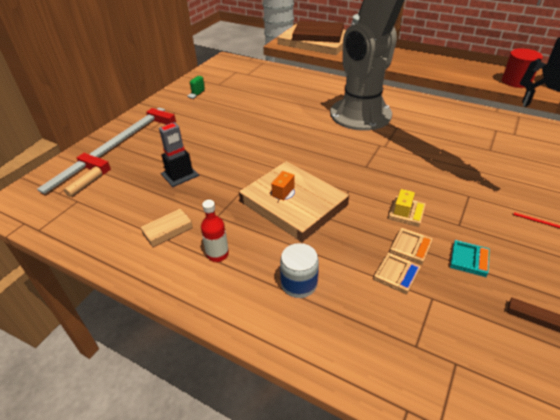

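Candidates for the orange slot are the wooden holder with an orange label at top (151,232) and the turquoise holder with an orange label at (97,240). The wooden one fits, because the task excludes turquoise. The block is at (296,234) on the slab, the holster at (435,229), the yellow slot at (167,280) and the blue slot at (155,192). I'll confirm with an enlarged crop.

```bash
cat > h.py <<'E'
import numpy as np,cv2
from scipy.spatial.transform import Rotation as R
def rot(q): return R.from_quat(np.r_[q[1:],q[0]]).as_matrix() if np.ndim(q)==1 else np.array(q)
def cam(cm,st=None):
    if "origin" in cm: return np.array(cm["origin"]),rot(cm["rotation"])
    T=np.array(cm["hand_eye"]);Rt=rot(st["ee_rot"])
    return Rt@T[:3,3]+st["tcp_pos"],Rt@T[:3,:3]
def p2w(cm,uv,z,st=None):
    o,M=cam(cm,st);d=M@np.linalg.inv(cm["K"])@np.array([*uv,1.]);return o+d*(z-o[2])/d[2]
def w2p(cm,p,st=None):
    o,M=cam(cm,st);c=cm["K"]@(M.T@(np.asarray(p)-o));return c[:2]/c[2]
E
python3 - <<'E'
import cv2,numpy as np
im=cv2.imread("pics/top0.png")
f=lambda x0,y0,x1,y1,s:cv2.resize(im[y0:y1,x0:x1],None,fx=s,fy=s,interpolation=cv2.INTER_CUBIC)
a=f(70,170,195,305,4.0)   # 500x540
b=f(265,205,325,265,4.5) # 270x270
c=f(405,200,465,260,4.5)
out=np.zeros((540,780,3),np.uint8);out[:,:500]=a;out[:270,505:775]=b;out[270:540,505:775]=c
cv2.imwrite("pics/crop1.png",out)
from bench import manip
from h import *
cm=manip.camera_model("top")
for n,uv,z in [("block",(296,234),.085),("orange",(154,232),.016),("yellow",(170,280),.016),("blue",(158,192),.016),("meter",(450,225),.16),("holfoot",(432,231),.0),("slab",(285,241),.04),("tin",(231,138),.09),("glue",(326,127),.16),("sand",(382,148),.027)]: print(n,p2w(cm,uv,z))
E
```

```text
block [ 0.52712874 -0.01380644  0.085     ]
orange [0.52535355 0.31669628 0.016     ]
yellow [0.41415296 0.27436733 0.016     ]
blue [0.62039042 0.31161483 0.016     ]
meter [ 0.55201664 -0.33263918  0.16      ]
holfoot [ 0.54638749 -0.34942577  0.        ]
slab [0.51185083 0.00843321 0.04      ]
tin [0.73894381 0.13790665 0.09      ]
glue [ 0.75304101 -0.06746203  0.16      ]
sand [ 0.74073795 -0.21922076  0.027     ]
```

View pics/crop1.png

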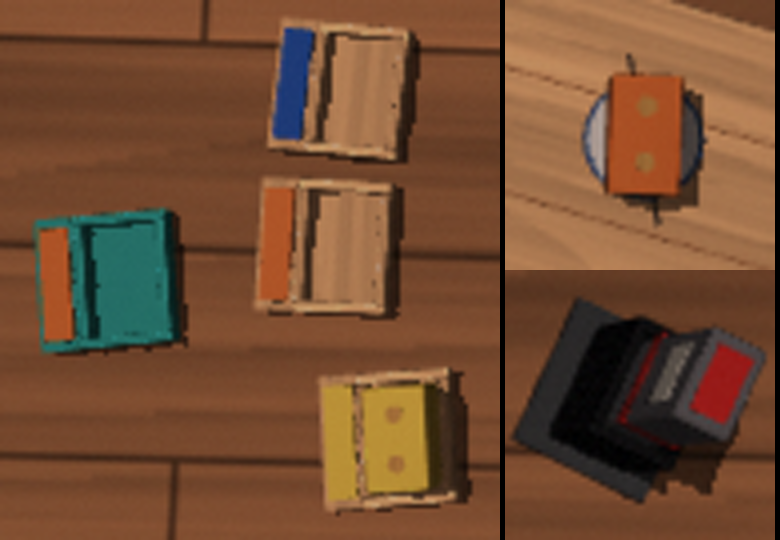

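Run:
```python
from bench import manip
from h import *
np.set_printoptions(precision=4,suppress=True)
cm=manip.camera_model("top")
def rc(pts,x0,y0,ox,oy,s,z):
    return np.array([p2w(cm,(x0+(a-ox+.5)/s-.5,y0+(b-oy+.5)/s-.5),z)[:2] for a,b in pts])
def info(n,P): 
    r=cv2.minAreaRect((P*1000).astype(np.float32));e=[np.degrees(np.arctan2(*(P[(i+1)%4]-P[i])[::-1]))for i in range(4)];print(n,P.mean(0),r[1],np.array(e))
info("block",rc([(608,75),(684,77),(682,194),(608,193)],265,205,505,0,4.5,.085))
info("slot",rc([(262,178),(396,184),(386,316),(256,308)],70,170,0,0,4,.016))
L=rc([(629,56),(658,222)],265,205,505,0,4.5,.04);print("mark",L.mean(0),np.linalg.norm(L[1]-L[0]),np.degrees(np.arctan2(*(L[0]-L[1])[::-1])))
info("meter",rc([(712,328),(766,354),(727,440),(676,420)],405,200,505,270,4.5,.16))
info("foot",rc([(578,297),(514,440),(642,501)],405,200,505,270,4.5,.006)[[0,1,2,2]])
st=manip.observe();Rm=rot(st["ee_rot"]);print(Rm)
```

```text
block [ 0.5259 -0.0135] (58.50509262084961, 37.86688232421875) [ -89.928  -179.7529   90.7266    1.3846]
slot [0.527  0.3241] (78.7624282836914, 77.92828369140625) [-90.9844 178.1871  87.9669   0.1798]
mark [ 0.5254 -0.0154] 0.08693221574957358 11.247191174349423
meter [ 0.5516 -0.3378] (27.964088439941406, 46.712650299072266) [-114.2781  155.4936   70.1066  -21.4071]
foot [ 0.5331 -0.3288] (113.99346160888672, 56.419132232666016) [ 156.1931 -113.9947    0.       17.741 ]
[[-0.9112  0.4121 -0.0008]
 [ 0.4121  0.9112 -0.002 ]
 [-0.0001 -0.0022 -1.    ]]
```

Confirmed: the wooden holder with the orange label is my target. I'll look at it from near on the way to the block.

Request:
play_rows --pt "0.03 -0.019 0 2.5" --pt "0.03 -0.019 0 2.5" --pt "0.03 -0.019 0 2.5" --pt "0.03 -0.019 0 2.5" --pt "0.03 -0.019 0 2.5" --pt "0.03 -0.019 0 2.5" --pt "0.03 -0.019 0 2.5" --pt "0.03 -0.019 0 2.5" --pt "0.03 -0.019 0 2.5" --pt "0.03 -0.019 0 2.5" --pt "0 0 0 0" --pt "0 0 0 0" --claw 0 --force 30

```text
clock: 1.1
tcp_pos: [0.5288, 0.3076, 0.1973]
ee_rot: [-0.0, -0.002, 1.0, -0.001]
force: [0.0, 0.2, 0.2]
opening: 0.0853
```

```bash
cat > snap.py <<'E'
import sys,pickle
from bench import manip
from h import *
n=sys.argv[1]; st=manip.observe(); im=manip.get_image("wrist")
cv2.imwrite(f"pics/{n}.png",im); pickle.dump((st,manip.camera_model("wrist")),open(f"pics/{n}.pkl","wb"))
print(st["clock"],st["tcp_pos"],st["force"],st["opening"])
E
python3 snap.py w1
```

```text
1.1 [0.52875227 0.30761286 0.19728845] [0.04644528 0.1682444  0.23903993] 0.08531545796878555
```

Request:
play_rows --pt "0 -0.033 0 0" --pt "0 -0.033 0 0" --pt "0 -0.033 0 0" --pt "0 -0.033 0 0" --pt "0 -0.033 0 0" --pt "0 -0.033 0 0" --pt "0 -0.033 0 0" --pt "0 -0.033 0 0" --pt "0 -0.033 0 0" --pt "0 -0.029 0 0" --pt "0 0 0 0" --pt "0 0 0 0"

```text
clock: 2.15
tcp_pos: [0.526, -0.0151, 0.1985]
ee_rot: [-0.0, -0.005, 1.0, 0.0]
force: [-0.5, 1.2, -0.9]
opening: 0.0854
```

```bash
python3 snap.py w2
python3 - <<'E'
import cv2,numpy as np
from h import *
import pickle
a=cv2.imread("pics/w1.png");b=cv2.imread("pics/w2.png")
out=[]
for n,im,p in(("w1",a,(.525,.313,.016)),("w2",b,(.526,-.0135,.085))):
    st,cm=pickle.load(open(f"pics/{n}.pkl","rb")); u,v=w2p(cm,p,st).round().astype(int); print(n,u,v)
    x0,y0=max(0,min(u-100,360)),max(0,min(v-100,220)); print("x0,y0",x0,y0)
    out.append(cv2.resize(im[y0:y0+200,x0:x0+200],None,fx=2,fy=2,interpolation=cv2.INTER_CUBIC))
cv2.imwrite("pics/crop2.png",np.hstack(out))
E
```

```text
2.15 [ 0.5259911  -0.01514834  0.19846843] [-0.54257128  1.22322164 -0.92308862] 0.08539412625634649
w1 287 187
x0,y0 187 87
w2 283 204
x0,y0 183 104
```

View pics/crop2.png

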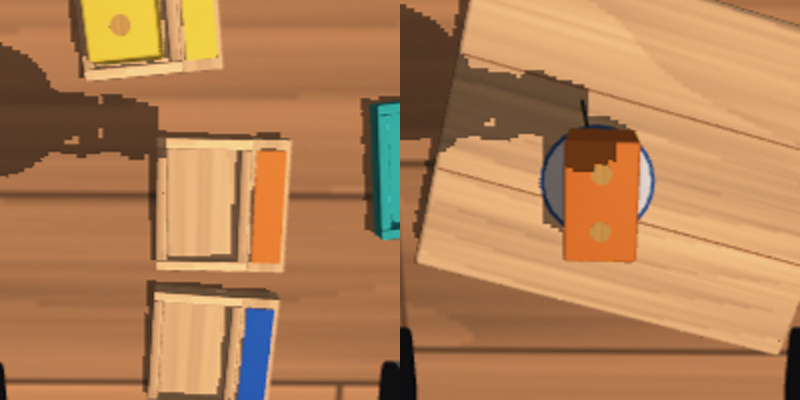

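Run:
```python
from h import *
import pickle
np.set_printoptions(precision=4,suppress=True)
def rc(n,pts,x0,y0,ox,s,z):
    st,cm=pickle.load(open(f"pics/{n}.pkl","rb"))
    return np.array([p2w(cm,(x0+(a-ox+.5)/s-.5,y0+(b+.5)/s-.5),z,st)[:2] for a,b in pts])
def info(n,P): 
    e=P-np.roll(P,-1,0);print(n,P.mean(0),np.linalg.norm(e,axis=1),np.degrees(np.arctan2(e[:,1],e[:,0])))
info("slot",rc("w1",[(157,137),(290,140),(284,271),(154,268)],187,87,0,2,.016))
info("pocketrim",rc("w1",[(166,148),(240,150),(237,262),(163,260)],187,87,0,2,.016))
info("block",rc("w2",[(566,141),(638,142),(636,261),(565,261)],183,104,400,2,.085))
info("studs",rc("w2",[(600,175),(600,232)],183,104,400,2,.085))
```

```text
slot [0.5284 0.3253] [0.0749 0.0772 0.0777 0.0771] [ -90.9747 -179.9007   88.9476   -1.9328]
pocketrim [0.5287 0.3138] [0.0419 0.066  0.0441 0.066 ] [-91.2318 179.9471  88.7153  -1.9239]
block [ 0.5274 -0.0133] [0.0334 0.0584 0.0348 0.0589] [ -90.2402 -179.4399   90.5491   -0.7773]
studs [ 0.5279 -0.0139] [0.028 0.028] [-179.4404    0.5596]
```

Request:
play_rows --pt "0.001 0.0015 -0.03 0" --pt "0 0 -0.03 0" --pt "0 0 -0.03 0" --pt "0 0 -0.03 0" --pt "0 0 -0.015 0" --pt "0 0 -0.0065 0" --pt "0 0 0 0" --pt "0 0 0 0"

```text
clock: 2.87
tcp_pos: [0.5284, -0.0115, 0.0575]
ee_rot: [0.001, -0.007, 1.0, 0.0]
force: [0.6, -0.1, 0.3]
opening: 0.086
```

Request:
play_rows --pt "0 0 0 0" --pt "0 0 0 0" --pt "0 0 0 0" --pt "0 0 0 0" --pt "0 0 0 0" --pt "0 0 0 0" --pt "0 0 0 0" --pt "0 0 0 0" --pt "0 0 0 0" --pt "0 0 0 0" --claw 1 --force 35

```text
clock: 3.7
tcp_pos: [0.5276, -0.0134, 0.0569]
ee_rot: [-0.0, -0.006, 1.0, 0.0]
force: [-0.6, 0.5, 0.4]
opening: 0.0
```

Request:
play_rows --pt "0 0 0.01 0" --pt "0 0 0.02 0" --pt "0 0 0.03 0" --pt "0 0 0.03 0" --pt "0 0 0.03 0" --pt "0 0 0 0" --pt "0 0 0 0" --pt "0 0 0 0"

```text
clock: 4.37
tcp_pos: [0.5273, -0.0133, 0.1769]
ee_rot: [-0.0, -0.006, 1.0, 0.0]
force: [-0.1, 0.9, -0.1]
opening: 0.0001
```

```bash
python3 snap.py w3
```

```text
4.3667 [ 0.52727268 -0.01331818  0.17690119] [-0.07157224  0.93353388 -0.09083475] 0.000116167094268637
```

View pics/w3.png

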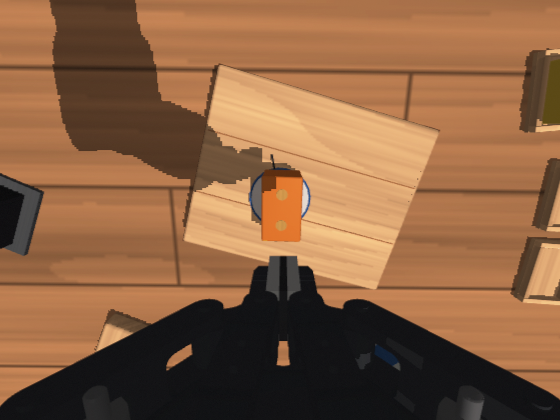

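The gripper closed on nothing (opening 0). The block still stands at (282,208) in w3, apparently unmoved. I'll check where the fingers really are against the fixed cameras.

Run:
```python
from bench import manip
from h import *
import pickle
np.set_printoptions(precision=4,suppress=True)
st=manip.observe()
out=[]
for n,x0,y0 in(("scene",180,80),("top",210,170)):
    im=manip.get_image(n);cm=manip.camera_model(n);cv2.imwrite(f"pics/{n}1.png",im)
    c=cv2.resize(im[y0:y0+150,x0:x0+190],None,fx=2.1*1,fy=2.1,interpolation=cv2.INTER_CUBIC) if 0 else cv2.resize(im[y0:y0+160,x0:x0+160],None,fx=2.5,fy=2.5,interpolation=cv2.INTER_CUBIC)
    for p,col in((st["tcp_pos"],(0,255,0)),((.5272,-.0136,.085),(255,255,0)),((.5272,-.0136,.04),(255,0,255))):
        u=(w2p(cm,p)-[x0,y0]+.5)*2.5-.5; cv2.drawMarker(c,tuple(int(t) for t in u.round()),col,cv2.MARKER_CROSS,12,1); print(n,w2p(cm,p))
    out.append(c)
cv2.imwrite("pics/chk.png",np.hstack(out))
s3,c3=pickle.load(open("pics/w3.pkl","rb"));print(s3["tcp_pos"],p2w(c3,(281,195),.085,s3),p2w(c3,(281,226),.085,s3), st["qpos"])
```

```text
scene [282.3142 147.4035]
scene [282.8955 177.9892]
scene [283.2692 191.7943]
top [298.6591 232.6759]
top [295.9085 233.9656]
top [294.6296 234.6406]
[ 0.5273 -0.0133  0.1769] [ 0.5142 -0.0138  0.085 ] [ 0.5426 -0.0135  0.085 ] [-0.208   0.2806  0.2542  1.6177 -0.0733  1.2548  1.6421]
```

View pics/chk.png

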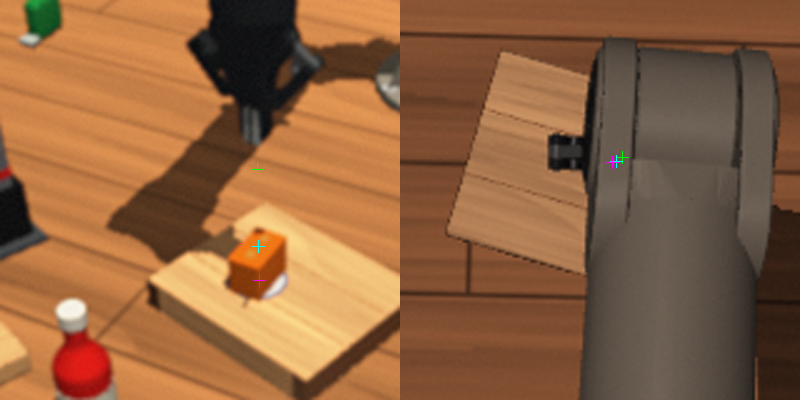

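In the scene crop the real fingertips are at (255,142), but the reported TCP projects to (258,168). The wrist view agrees: the tips sit about 35 mm short of the reported TCP, along z only. The fingers therefore closed just above the block. I'll regrasp 35 mm lower and plan heights relative to that.

Request:
play_rows --pt "0 0 -0.01 0" --pt "0 0 -0.02 0" --pt "0 0 -0.02 0" --pt "0 0 -0.02 0" --pt "0 0 -0.02 0" --pt "0 0 -0.02 0" --pt "0 0 -0.015 0" --pt "0 0 -0.01 0" --pt "0 0 -0.01 0" --pt "0 0 -0.01 0" --pt "0 0 0 0" --pt "0 0 0 0" --claw 0

```text
clock: 5.52
tcp_pos: [0.5274, -0.0134, 0.0216]
ee_rot: [-0.0, -0.006, 1.0, -0.0]
force: [-0.1, 0.1, -0.8]
opening: 0.0852
```

Request:
play_rows --pt "0 0 0 0" --pt "0 0 0 0" --pt "0 0 0 0" --pt "0 0 0 0" --pt "0 0 0 0" --pt "0 0 0 0" --pt "0 0 0 0" --pt "0 0 0 0" --pt "0 0 0 0" --pt "0 0 0 0" --claw 1 --force 35

```text
clock: 6.35
tcp_pos: [0.5286, -0.0134, 0.0227]
ee_rot: [0.001, -0.006, 1.0, -0.0]
force: [-0.1, -0.1, 5.6]
opening: 0.0353
```

Request:
play_rows --pt "0 0 0.005 0" --pt "0 0 0.015 0" --pt "0 0 0.025 0" --pt "0 0 0.03 0" --pt "0 0 0.03 0" --pt "0 0 0.03 0" --pt "0 0 0 0" --pt "0 0 0 0" --pt "0 0 0 0"

```text
clock: 7.1
tcp_pos: [0.5264, -0.0131, 0.1558]
ee_rot: [-0.001, -0.006, 1.0, 0.0]
force: [-0.7, -0.1, -1.4]
opening: 0.0354
```

```bash
python3 snap.py w4
python3 - <<'E'
from bench import manip
import cv2,numpy as np
s=manip.get_image("scene");w=cv2.imread("pics/w4.png")
cv2.imwrite("pics/c4.png",np.hstack([cv2.resize(s[80:240,200:360],None,fx=2.5,fy=2.5,interpolation=cv2.INTER_CUBIC),cv2.resize(w[120:320,180:380],None,fx=2,fy=2,interpolation=cv2.INTER_CUBIC)]))
E
```

```text
7.1 [ 0.5263868  -0.01312958  0.15576231] [-0.70801506 -0.06523004 -1.42251618] 0.03540193849099155
```

View pics/c4.png

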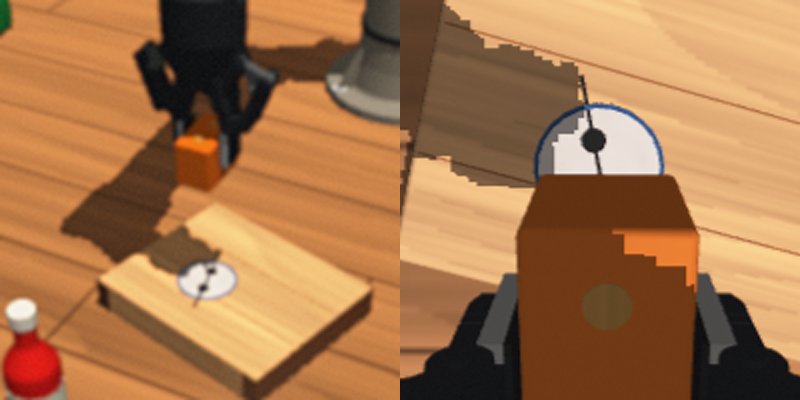

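The block is held, and the mark is clear behind it. Next I carry it to the orange slot.

Request:
play_rows --pt "0.001 0.02 0 -0.5" --pt "0 0.033 0 -0.5" --pt "0 0.033 0 -0.5" --pt "0 0.033 0 0" --pt "0 0.033 0 0" --pt "0 0.033 0 0" --pt "0 0.033 0 0" --pt "0 0.033 0 0" --pt "0 0.033 0 0" --pt "0 0.025 0 0" --pt "0 0.018 0 0" --pt "0 0 0 0"

```text
clock: 8.2
tcp_pos: [0.5252, 0.3201, 0.1542]
ee_rot: [-0.003, 0.003, 1.0, 0.001]
force: [-0.6, 1.1, -0.8]
opening: 0.0353
```

Request:
play_rows --pt "0 0 -0.03 0" --pt "0 0 -0.03 0" --pt "0 0 -0.03 0" --pt "0 0 -0.03 0" --pt "0 0 -0.02 0" --pt "0 0 0 0" --pt "0 0 0 0" --pt "0 0 0 0"

```text
clock: 8.87
tcp_pos: [0.5296, 0.3135, 0.0178]
ee_rot: [0.001, 0.008, 1.0, 0.0]
force: [0.2, -0.2, 0.2]
opening: 0.0357
```

```bash
python3 snap.py w5
python3 - <<'E'
from bench import manip
import cv2,numpy as np
s=manip.get_image("scene");w=cv2.imread("pics/w5.png")
cv2.imwrite("pics/c5.png",np.hstack([cv2.resize(s[180:300,350:470],None,fx=3.33,fy=3.33,interpolation=cv2.INTER_CUBIC)[:399],cv2.resize(w[120:320,180:380],None,fx=2,fy=2,interpolation=cv2.INTER_CUBIC)[:399]]))
E
```

```text
8.8667 [0.52958264 0.31349683 0.01776727] [ 0.18668605 -0.20920793  0.20545682] 0.035676877134202076
```

View pics/c5.png

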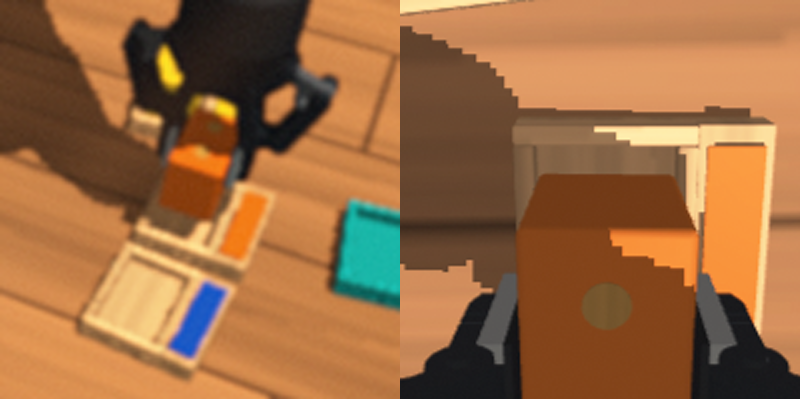

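Request:
play_rows --pt "0 0.0005 -0.01 0" --pt "0 0 -0.008 0" --pt "0 0 -0.005 0" --pt "0 0 -0.003 0" --pt "0 0 -0.0025 0" --pt "0 0 0 0" --pt "0 0 0 0" --pt "0 0 0 0"

```text
clock: 9.63
tcp_pos: [0.5283, 0.314, -0.0112]
ee_rot: [-0.0, 0.007, 1.0, -0.0]
force: [-2.6, -2.0, 5.0]
opening: 0.0352
```

Request:
play_rows --pt "0 0 0 0" --pt "0 0 0 0" --pt "0 0 0 0" --pt "0 0 0 0" --pt "0 0 0 0" --pt "0 0 0 0" --claw 0.3

```text
clock: 10.13
tcp_pos: [0.5287, 0.3141, -0.0117]
ee_rot: [0.0, 0.007, 1.0, -0.0]
force: [-0.2, -0.1, 0.1]
opening: 0.0597
```

Request:
play_rows --pt "0 0 0.01 0" --pt "0 0 0.02 0" --pt "0 0 0.03 0" --pt "0 0 0.03 0" --pt "0 0 0.03 0" --pt "0 0 0.03 0" --pt "0 0 0.03 0" --pt "0 0 0.03 0" --pt "0 0 0 0" --pt "0 0 0 0" --pt "0 0 0 0"

```text
clock: 11.05
tcp_pos: [0.5284, 0.314, 0.1986]
ee_rot: [-0.0, 0.007, 1.0, 0.0]
force: [-0.3, 0.8, -0.6]
opening: 0.0595
```

```bash
python3 snap.py w6
```

```text
11.05 [0.52836539 0.31401324 0.19855339] [-0.26578344  0.77607973 -0.59672812] 0.05949755978687552
```

Request:
play_rows --pt "0 -0.03 0 -2" --pt "0 -0.033 0 -2" --pt "0 -0.033 0 -2" --pt "0 -0.033 0 -2" --pt "0 -0.033 0 -2" --pt "0 -0.033 0 -2" --pt "0 -0.033 0 -2" --pt "0 -0.033 0 -2" --pt "0 -0.033 0 -2" --pt "0 -0.033 0 -2" --pt "0 0 0 0" --pt "0 0 0 0" --claw 0

```text
clock: 12.1
tcp_pos: [0.5274, -0.0161, 0.1971]
ee_rot: [-0.001, 0.184, 0.983, -0.001]
force: [1.0, 1.7, -0.4]
opening: 0.085
```

```bash
python3 snap.py w7
python3 - <<'E'
import cv2,numpy as np
a=cv2.imread("pics/w6.png");b=cv2.imread("pics/w7.png")
f=lambda i:cv2.resize(i[110:310,183:383],None,fx=2,fy=2,interpolation=cv2.INTER_CUBIC)
cv2.imwrite("pics/c6.png",np.hstack([f(a),f(b)]))
E
```

```text
12.1 [ 0.52735726 -0.01611171  0.19709154] [ 0.95312963  1.65912664 -0.38966666] 0.08504251702226431
```

View pics/c6.png

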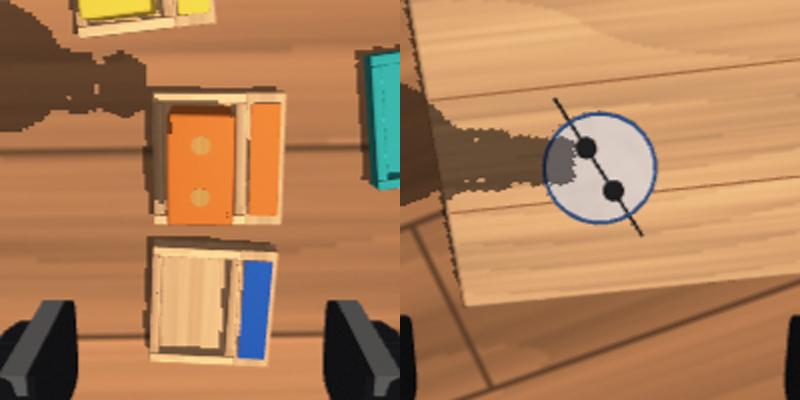

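The left crop shows the orange block seated in the orange slot, studs at (200,145) and (200,197). The right crop shows the mark, with dots at (586,147) and (614,190). I'll compute both, plus the meter from the wrist camera next.

Run:
```python
from h import *
import pickle
np.set_printoptions(precision=4,suppress=True)
def rc(n,pts,ox,z):
    st,cm=pickle.load(open(f"pics/{n}.pkl","rb"))
    return np.array([p2w(cm,(183+(a-ox+.5)/2-.5,110+(b+.5)/2-.5),z,st)[:2] for a,b in pts])
P=rc("w6",[(200,145),(200,197)],0,.051);print("block",P,P.mean(0))
P=rc("w6",[(152,88),(285,90),(282,222),(153,222)],0,.016);print("slot outer",P.mean(0),P)
for pts in([(586,147),(614,190)],[(554,98),(642,236)]):
    P=rc("w7",pts,400,.04);d=P[1]-P[0];print("mark",P.mean(0),np.linalg.norm(d),np.degrees(np.arctan2(d[1],d[0])))
print("ring",rc("w7",[(544,168),(656,168),(600,112),(600,223)],400,.04).mean(0))
```

```text
block [[0.5136 0.3154]
 [0.5416 0.315 ]] [0.5276 0.3152]
slot outer [0.5271 0.3257] [[0.4868 0.2887]
 [0.489  0.3638]
 [0.5669 0.3638]
 [0.5657 0.2865]]
mark [ 0.5268 -0.0151] 0.028236052222886852 11.410627982359939
mark [ 0.5268 -0.0156] 0.09001638325657628 10.850108073455164
ring [ 0.5266 -0.0151]
```

Request:
play_rows --pt "0.0025 -0.0322 0.004 -0.3" --pt "0.0025 -0.0322 0.004 -0.3" --pt "0.0025 -0.0322 0.004 -0.3" --pt "0.0025 -0.0322 0.004 -0.3" --pt "0.0025 -0.0322 0.004 -0.3" --pt "0.0025 -0.0322 0.004 -0.3" --pt "0.0025 -0.0322 0.004 -0.3" --pt "0.0025 -0.0322 0.004 -0.3" --pt "0.0025 -0.0322 0.004 -0.3" --pt "0.0025 -0.0322 0.004 -0.3" --pt "0 0 0 0" --pt "0 0 0 0"

```text
clock: 13.15
tcp_pos: [0.5534, -0.3355, 0.2368]
ee_rot: [-0.001, 0.207, 0.978, 0.0]
force: [0.1, 0.6, -0.3]
opening: 0.0854
```

```bash
python3 snap.py w8
python3 - <<'E'
import cv2,numpy as np
a=cv2.imread("pics/w8.png")
cv2.imwrite("pics/c8.png",cv2.resize(a[90:310,173:393],None,fx=2.5,fy=2.5,interpolation=cv2.INTER_CUBIC))
E
```

```text
13.15 [ 0.55340544 -0.3355022   0.23678585] [ 0.10641531  0.61543561 -0.31156869] 0.08543671892079996
```

View pics/c8.png

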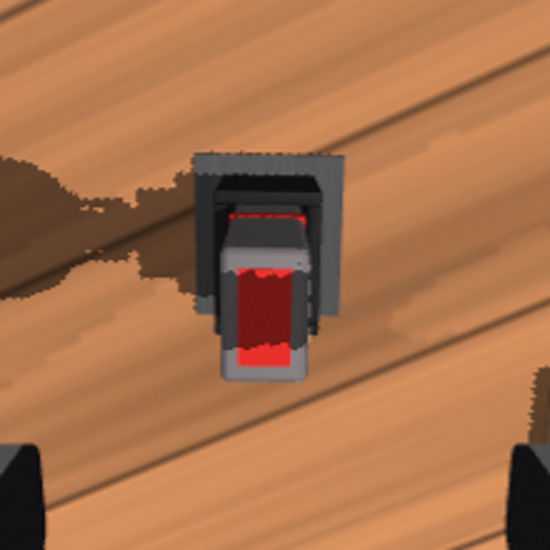

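The meter's top face spans (222,249) to (306,381), well aligned with the jaws.

Run:
```python
from h import *
import pickle
np.set_printoptions(precision=4,suppress=True)
st,cm=pickle.load(open(f"pics/w8.pkl","rb"))
P=np.array([p2w(cm,(173+(a+.5)/2.5-.5,90+(b+.5)/2.5-.5),.16,st)[:2] for a,b in [(222,249),(307,250),(306,381),(221,380)]])
e=np.roll(P,-1,0)-P;print(P.mean(0),np.linalg.norm(e,axis=1),np.degrees(np.arctan2(e[:,1],e[:,0])),st["tcp_pos"])
Q=rot(st["ee_rot"]);print("tool y ang",np.degrees(np.arctan2(Q[1,1],Q[0,1])), "tool z",Q[:,2])
```

```text
[ 0.5535 -0.3386] [0.0279 0.0458 0.0293 0.0458] [  65.4049  -23.7067 -114.6264  154.5853] [ 0.5534 -0.3355  0.2368]
tool y ang 66.07670088463576 tool z [-0.0022  0.0008 -1.    ]
```

Request:
play_rows --pt "0 -0.003 -0.02 -0.5" --pt "0 0 -0.03 0" --pt "0 0 -0.03 0" --pt "0 0 -0.03 0" --pt "0 0 -0.02 0" --pt "0 0 -0.015 0" --pt "0 0 -0.012 0" --pt "0 0 -0.01 0" --pt "0 0 0 0" --pt "0 0 0 0" --pt "0 0 0 0"

```text
clock: 14.12
tcp_pos: [0.5547, -0.3381, 0.0727]
ee_rot: [0.001, 0.21, 0.978, -0.0]
force: [-0.8, 0.8, 0.5]
opening: 0.0857
```

Request:
play_rows --pt "0 0 0 0" --pt "0 0 0 0" --pt "0 0 0 0" --pt "0 0 0 0" --pt "0 0 0 0" --pt "0 0 0 0" --pt "0 0 0 0" --pt "0 0 0 0" --pt "0 0 0 0" --pt "0 0 0 0" --claw 1 --force 45

```text
clock: 14.95
tcp_pos: [0.5538, -0.338, 0.0718]
ee_rot: [0.0, 0.211, 0.978, -0.0]
force: [-0.5, -0.1, 3.5]
opening: 0.0294
```

Request:
play_rows --pt "0 0 0.005 0" --pt "0 0 0.01 0" --pt "0 0 0.015 0" --pt "0 0 0.02 0" --pt "0 0 0.02 0" --pt "0 0 0.02 0" --pt "0 0 0.02 0" --pt "0 0 0.02 0" --pt "0 0 0.02 0" --pt "0 0 0 0" --pt "0 0 0 0" --pt "0 0 0 0"

```text
clock: 15.95
tcp_pos: [0.553, -0.3373, 0.2199]
ee_rot: [-0.001, 0.211, 0.978, 0.001]
force: [0.3, 0.2, -2.9]
opening: 0.0297
```

Request:
play_rows --pt "-0.0027 0.0323 0 3.56" --pt "-0.0027 0.0323 0 3.56" --pt "-0.0027 0.0323 0 3.56" --pt "-0.0027 0.0323 0 3.56" --pt "-0.0027 0.0323 0 3.56" --pt "-0.0027 0.0323 0 3.56" --pt "-0.0027 0.0323 0 3.56" --pt "-0.0027 0.0323 0 3.56" --pt "-0.0027 0.0323 0 3.56" --pt "-0.0027 0.0323 0 3.56" --pt "0 0 0 0" --pt "0 0 0 0"

```text
clock: 16.95
tcp_pos: [0.5251, -0.0111, 0.2194]
ee_rot: [-0.002, -0.101, 0.995, 0.001]
force: [0.9, -0.7, -2.0]
opening: 0.0297
```

Request:
play_rows --pt "0 0 -0.02 0" --pt "0 0 -0.02 0" --pt "0 0 -0.02 0" --pt "0 0 -0.02 0" --pt "0 0 -0.01 0" --pt "0 0 -0.005 0" --pt "0 0 0 0" --pt "0 0 0 0" --pt "0 0 0 0" --pt "0 0 0 0"

```text
clock: 17.78
tcp_pos: [0.5278, -0.015, 0.1277]
ee_rot: [0.001, -0.098, 0.995, -0.0]
force: [-0.1, -0.7, -1.9]
opening: 0.0296
```

```bash
python3 snap.py w9
python3 - <<'E'
from bench import manip
from h import *
import pickle
np.set_printoptions(precision=4,suppress=True)
st,cm=pickle.load(open("pics/w9.pkl","rb"))
s=manip.get_image("scene");cs=manip.camera_model("scene");w=cv2.imread("pics/w9.png")
cv2.imwrite("pics/scene9.png",s)
Q=rot(st["ee_rot"]);print("tool y ang",np.degrees(np.arctan2(Q[1,1],Q[0,1])),Q[:,2])
m=np.array([.5268,-.0152,.04]);a=np.radians(11.1);d=np.array([np.cos(a),np.sin(a),0])*.014
print("scene dots",w2p(cs,m+d),w2p(cs,m-d),"wrist",w2p(cm,m+d,st),w2p(cm,m-d,st))
a=cv2.resize(s[95:225,220:350],(400,400),interpolation=cv2.INTER_CUBIC);b=cv2.resize(w[130:330,180:380],(400,400),interpolation=cv2.INTER_CUBIC)
cv2.imwrite("pics/c9.png",np.hstack([a,b]))
E
```

```text
17.7833 [ 0.52776707 -0.01496941  0.1276921 ] [-0.07870334 -0.65066036 -1.90632057] 0.02959009943551066
tool y ang 101.25894963344763 [ 0.0027  0.0001 -1.    ]
scene dots [281.1616 194.9154] [284.4021 188.1935] wrist [281.3209 224.3802] [281.3737 193.3156]
```

View pics/c9.png

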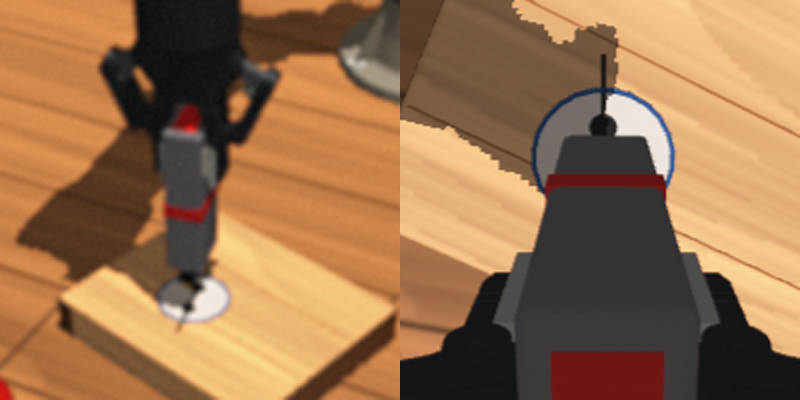

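Run:
```python
from bench import manip
from h import *
import pickle
np.set_printoptions(precision=1,suppress=True)
st,cm=pickle.load(open("pics/w9.pkl","rb"));cs=manip.camera_model("scene")
t=st["tcp_pos"];a=np.radians(11.2);X=np.array([np.cos(a),np.sin(a),0]);Y=np.array([-X[1],X[0],0])
o=np.array([t[0],t[1],t[2]-.0615])
for nm,sx,sy,z in(("bot-",-1,-1,.022),("bot-",-1,1,.022),("bot+",1,-1,.022),("bot+",1,1,.022),("top-",-1,-1,.15),("top-",-1,1,.15),("top+",1,-1,.15),("top+",1,1,.15)):
    p=o+X*.024*sx+Y*.015*sy+[0,0,z]
    w=(w2p(cm,p,st)-[180,130])*2+[400,0]; s=(w2p(cs,p)-[220,95])*400/130
    print(nm,sy,"wristcrop",w,"scenecrop",s)
for sx in(-1,1): print("foot",(w2p(cs,o+X*.014*sx)-[220,95])*400/130)
print("TCP clock",st["clock"],manip.observe()["force"],t)
```

```text
bot- -1 wristcrop [559.5 129.9] scenecrop [182.9 231.9]
bot- 1 wristcrop [644.8 130. ] scenecrop [217.7 237.8]
bot+ -1 wristcrop [562.  255.9] scenecrop [164.8 266.8]
bot+ 1 wristcrop [642.4 256. ] scenecrop [200.7 273.2]
top- -1 wristcrop [500.5 305.2] scenecrop [178.4  96.9]
top- 1 wristcrop [694.1 305.5] scenecrop [216.3 102.4]
top+ -1 wristcrop [513.  550.5] scenecrop [158.5 130.3]
top+ 1 wristcrop [683.  550.8] scenecrop [197.6 136.2]
foot [197.2 263.1]
foot [187.1 283.7]
TCP clock 17.7833 [ 0.5 -0.4 -1.1] [ 0.5 -0.   0.1]
```

Request:
play_rows --pt "-0.001 -0.001 -0.01 0" --pt "0 0 -0.008 0" --pt "0 0 -0.004 0" --pt "0 0 0 0" --pt "0 0 0 0" --pt "0 0 0 0" --pt "0 0 0 0"

```text
clock: 18.47
tcp_pos: [0.526, -0.0159, 0.1047]
ee_rot: [0.0, -0.098, 0.995, -0.0]
force: [-0.4, -0.7, -2.6]
opening: 0.0296
```

```bash
cat > favg.py <<'E'
from bench import manip
import numpy as np
np.set_printoptions(precision=4,suppress=True)
F=[];Z=[]
for i in range(12):
    s=manip.observe();F.append(s["force"]);Z.append(s["tcp_pos"]);manip.get_image("top")
print(s["clock"],"F",np.mean(F,0),np.std(F,0),"tcp",np.mean(Z,0),np.std(Z,0))
E
python3 favg.py
```

```text
19.0167 F [ 0.156  -0.1829 -2.4403] [0.58   0.4428 0.4495] tcp [ 0.5258 -0.0159  0.1046] [0.0001 0.     0.0001]
```

Request:
play_rows --pt "0 0 -0.002 0" --pt "0 0 -0.002 0" --pt "0 0 -0.002 0" --pt "0 0 0 0" --pt "0 0 0 0" --pt "0 0 0 0"

```text
clock: 19.57
tcp_pos: [0.5259, -0.0159, 0.0986]
ee_rot: [0.0, -0.098, 0.995, -0.0]
force: [-0.1, 0.5, -0.5]
opening: 0.0298
```

```bash
python3 favg.py
```

```text
20.1167 F [ 0.3071  0.0337 -0.4777] [0.436  0.5541 0.4514] tcp [ 0.5259 -0.0159  0.0986] [0.     0.     0.0001]
```

Request:
play_rows --pt "0 0 -0.001 0" --pt "0 0 -0.001 0" --pt "0 0 -0.001 0" --pt "0 0 0 0" --pt "0 0 0 0" --pt "0 0 0 0"

```text
clock: 20.67
tcp_pos: [0.5259, -0.0159, 0.0956]
ee_rot: [0.0, -0.098, 0.995, -0.0]
force: [0.9, -0.4, 1.2]
opening: 0.0294
```

```bash
python3 favg.py; python3 snap.py w10
python3 - <<'E'
from bench import manip
import cv2,numpy as np
s=manip.get_image("scene");w=cv2.imread("pics/w10.png")
a=cv2.resize(s[95:225,220:350],(400,400),interpolation=cv2.INTER_CUBIC);b=cv2.resize(w[130:330,180:380],(400,400),interpolation=cv2.INTER_CUBIC)
c=cv2.resize(s[180:260,370:450],(400,400))[:200]
cv2.imwrite("pics/c10.png",np.vstack([np.hstack([a,b]),np.hstack([c,cv2.resize(s[215:275,370:490],(400,200))])]))
E
```

```text
21.2167 F [ 0.7782 -0.2999  0.9434] [0.4125 0.2837 0.3874] tcp [ 0.5259 -0.0159  0.0955] [0. 0. 0.]
21.2667 [ 0.52583743 -0.01588085  0.09545168] [ 1.16211387 -1.3222226   0.95730314] 0.02982132357948333
```

View pics/c10.png

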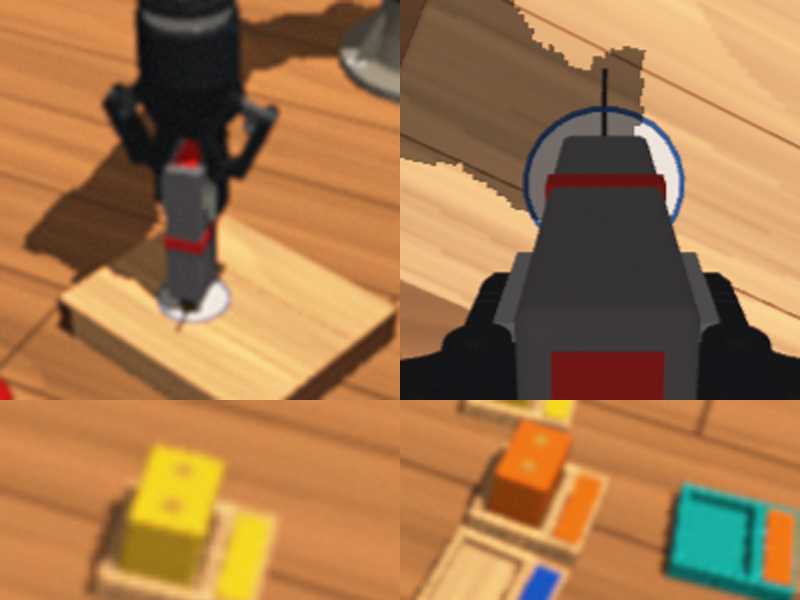

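The force has risen 3.4 N above the hanging baseline, which is about 6.8 mm of head travel. In the wrist crop the case is centred at column 605, against 604.5 for the ring and 604 for the line. The orange block is seated and the yellow block looks undisturbed.

```bash
python3 -c "
from bench import manip
print(manip.close_job())"
```

```text
the job is handed in; nothing more can be done
None
```

I put the orange block back into the wooden slot with the orange label. I then lifted the meter out of its holster and am holding it pressed on the marked spot. I handed the job in at about 21 s; no verdict was reported.

**Last checks:**
- **Block:** it sits within about 1 mm of the slot's centre and is fully down and released.
- **Meter position:** the gripper's turn matches the mark's line to about 0.2°. The case is centred on the line to under 1 mm in the wrist view. Along the line I estimate the error at 1–2 mm, which I did not measure directly.
- **Push:** the force rose 3.4 N above the hanging baseline, which is about 6.8 mm of head travel.
- **Other things:** the yellow block looks undisturbed in the last picture. I did not check the glue bottle, tin or sanding block at the end, but no move went close to them.

**What disagreed:** the real fingertips sit about 35 mm short of the reported TCP along the tool axis. My first grasp therefore closed on air just above the block and moved nothing. I corrected the heights for this, and both later grasps held.

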